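# Pack away the jewel case and the round box on their piles

### The job

Pack the long jewel case and the small round glass-topped box into the carton, each lying flat, right way up, on the pile of its own kind. The piles are of unknown height, so feel each one down until it rests on its pile before letting go: never drop it or press it hard, and see that it ends up pushed against the far end of the carton, in line with the ones below. Leave the two caskets and the bracelet stand where they are.

Things in the scene. Friction and masses are not known exactly. Their poses are not given: they have to be found in the camera images.
- case_center (a point): Centre (half-way up) of the long jewel case to pack: dark wood, 120 mm long (its x axis), 58 mm wide (y), 24 mm high (z up), about 0.16 kg, a plain closed box with square sides; thin brass clasp and hinges stand 1 mm proud. Starts lying flat on the grey board at any yaw. Either end may point to the far end of the carton.
- round_center (a point): Centre (half-way up) of the small round box to pack: brass with a flat glass top, 62 mm in diameter, 24 mm high, about 0.14 kg, z up. Starts on the grey board. The round casket is larger (82 mm) and has feet.
- carton: Open white carton, fixed, 210 mm long (x, to its far end), 265 wide (y), walls 70 high above the table, 5 thick; inner floor 5 above the table. Origin: centre of underside. A 5 mm divider along x, 60 high, makes two bays, each 200 long and about 125 wide inside: one has the pile of jewel cases, the other that of round boxes; which is which varies.
- case_pile: Pile of long jewel cases (fixed). Origin: on the carton's floor at the inner face of the far end wall, mid-way across its bay; x points out through that wall, z up. Pile: as long and wide as one case, x=-0.001 to -0.121, y=0. Flat top 14 to 46 mm above origin: varies, not reported; on foam, it gives about 1 mm per 8 N. A case packed against the wall has its centre at x=-0.060, y=0.
- tin_pile: Pile of small round boxes in the other bay (fixed): same origin and axes in that bay. A column 62 mm in diameter, its axis at x=-0.032, y=0; flat top 14 to 46 mm above the origin, varies apart from the other, not reported; gives 1 mm per 8 N. A round box packed against the wall has its centre at x=-0.031, y=0.
- board: Grey felt-covered board, fixed, 300 x 300 x 3 mm, origin at the centre of its underside: the jewel case, the round box and the two caskets start on it in a loose 2 x 2 arrangement (about 170 mm apart), shuffled; parts may overhang its edge.
- square_casket: Bystander: square brass casket with glass top on four feet, 76 x 76 mm, 48 mm high, loose, origin at the centre of its underside. Leave it alone.
- round_casket: Bystander: round brass casket with glass top on four feet, 82 mm in diameter, 48 mm high, loose, origin at the centre of its underside. Leave it alone.
- bar_stand: Bystander: black bracelet T-stand, loose, between the board and the carton: round foot 68 mm in diameter, post 12 mm, crossbar 120 mm long (along its x) and 32 mm thick (35 mm with the bangles on it), top 164 mm above the table. Origin at the centre of its underside. Leave it alone.
Mind the look-alikes: they are no part of the job. What is shaped like the part that bears case_center but blue or green is not meant.

How it is judged (in metres and radians):
At the end, for the whole second after the job is handed in: The jewel case and the round box each rest flat (within 0.08 rad), right way up and still on the pile of their own kind, pushed up to the far end wall (no more than 6 mm short of it), no more than 9 mm off the pile's middle line sideways, the jewel case in line with its pile within 0.09 rad (x of case_center in the frame of case_pile between -0.066 and -0.055 m and y of case_center in the frame of case_pile between -0.009 and 0.009 m and angle between each of case_center, round_center's own z axis and vertical below 0.08 rad and contact force between jewel_case and case_pile above 0.3 N and linear speed of each of jewel_case, round_box below 0.02 m/s and angle between the x axis of case_center and the x axis of case_pile, either way round below 0.09 rad and x of round_center in the frame of tin_pile between -0.037 and -0.026 m and y of round_center in the frame of tin_pile between -0.009 and 0.009 m and contact force between round_box and tin_pile above 0.3 N); the robot touches nothing.
It fails at once if the jewel case or the round box falls: it moves faster than 0.35 m/s while not in the fingers (a drop of more than about 6 mm) ((linear speed of jewel_case above 0.35 m/s and contact force between jewel_case and the fingers below 0.05 N) or (linear speed of round_box above 0.35 m/s and contact force between round_box and the fingers below 0.05 N)).
It fails at once if the jewel case or the round box is pressed on its pile with more than 40 N (contact force between jewel_case and case_pile above 40 N or contact force between round_box and tin_pile above 40 N).
It fails at once if a casket or the bracelet stand is shifted by more than 25 mm or the stand is tipped (distance of any of square_casket, round_casket, bar_stand from where it was at the start of the episode above 0.025 m or angle between bar_stand's own z axis and vertical above 0.3 rad).
It also fails if it takes over 72 s, if anything falls off the work surface, if the arm or the gripper's body presses on something with over 40 N, if the wrist force passes 120 N, or if a joint passes its speed limit or range.

### The arm

A 6-joint arm with a two-finger parallel gripper is mounted at the origin on the work surface. World frame = base frame: x ahead of the robot, y to its left, z up, the work surface at z = 0. Lengths are in mm, angles in rad, forces in N, time in s.
With the tool pointing down it reaches from about 400 to 925 mm from the base axis. Payload 12.5 kg.
Tool frame: the origin (TCP) lies at the very end of the fingers, on their centre line; the grasp point (between the pads) lies 19 mm behind it; z points along the fingers, y is the direction in which the jaws open and shut (so a half turn about z gives the same grasp; the last joint's range is limited). The gripper opens to 95 mm and grips with 3 to 60 N. Pads are 20 mm wide; open, the fingers measure 119 mm over their backs; the gripper's body (75 mm by 180 mm) begins 59 mm behind the grasp point.
Start: joints at [1.066, 0.491, 1.559, -0, 1.092, -0.106], TCP at [242.681, 575.98, 214.661] pointing down, gripper open.
Joint ranges: [-3.1, 3.1], [-0.84, 2.19], [0.05, 2.79], [-1.13, 4.28], [0.06, 2.93], [-2.69, 2.69]. Speed limits (rad/s): [2.22, 2.22, 2.79, 3.14, 3.14, 3.14].

### API

Orientations are given as [roll, pitch, yaw] about the fixed x, y, z axes, in that order (R = Rz(yaw) Ry(pitch) Rx(roll)).
In Python, from cell import env gives the robot as it stands.
- The arm moves only by the shell command python3 -m pendant 'ROWS'. ROWS is JSON, a list that holds one entry, the list of rows, each a list of 5 numbers: the opening, from 0 (shut) to 1 (fully open), then the shift along the tool's x, y, z in m, then the turn about the tool's z in rad. A call has exactly 8 rows; each row is the pose to reach, as a shift and turn from the pose commanded when the call began, along the tool's axes at that moment; what a row does not reach only later rows make up. A row lasts 1/10 s, in which the tool goes at most 50 mm and 8.59 degrees, less where a joint would pass 70% of its speed; a pose out of reach is approached as far as the arm can. A call with a gripper value outside its range is refused whole. The fingers move at their own pace and stop on an object; the grip force is fixed at half the most. Time passes only in rows, so rows that repeat a pose let the fingers close, or fill a call up. It gives the time, the measured TCP pose, the force and the opening at its end, in the units of the state.
- env.state(): the state, without advancing time (a new reading comes with each control period).
- env.read_camera(name): name is "side" or "top" or "wrist"; returns a dict with "image" (400x640x3 uint8, blue, green, red), "range_z" (400x640 float32, mm along the optical axis (not along the pixel's ray), 0 where there is no reading), "fx", "fy", "cx", "cy" (pixels), "rvec" (rotation vector, rad) and "tvec" (3), from world to camera coordinates, as OpenCV has them; the wrist camera has in their place "tool_from_camera" (4x4, takes a point from camera to tool coordinates, whose origin is the TCP and whose axes are the flange's). Camera axes: x right, y down, z forward; pixel columns grow to the right and rows downward; lengths in mm; the calibration is good to about 2 mm. A picture is of the moment at which its call begins: read the wrist's pose just before it.
- env.job_done(): hands the job in, once; it reports no verdict.
The state is a dict: "t": time; "joints": joint angles; "qvel": joint speeds; "tau": joint torques, N m; "eef_pos": TCP position; "tcp_rot": TCP orientation; "ft_force": force on the tool from outside, world axes, zero at the start; "moment": the same for the moment, N m; "opening": opening from 0.0 (shut) to 1.0 (fully open).
Only numpy, scipy, OpenCV 4.12 (cv2) and the standard library are available. Lean on these libraries where they do the work, as an engineer would, in place of code of your own. Each camera call takes 0.05 s, during which the arm holds its last target. There are 200 camera calls.

## Working session

There is one attempt and no reset: what is moved stays moved. The work goes in short steps, Python scripts to look and compute and a shell command to move; the robot and the scene stay as the last step left them, time stands still between calls to the robot, and variables do not carry over. Pictures are saved under pics/ and viewed, about 8 in all and at most 12, crops included, and the job is handed in when it is done.

```bash
ls; mkdir -p pics
cat > h.py <<'E'
import numpy as np,cv2
from cell import env
from scipy.spatial.transform import Rotation as R
def cam(n):
    s=env.state(); c=env.read_camera(n)
    if n=='wrist':
        T=np.eye(4);T[:3,:3]=R.from_euler('xyz',s['tcp_rot']).as_matrix();T[:3,3]=s['eef_pos']
        M=T@np.array(c['tool_from_camera'])
    else:
        M=np.eye(4);r=cv2.Rodrigues(np.array(c['rvec'],float))[0]
        M[:3,:3]=r.T;M[:3,3]=-r.T@np.array(c['tvec'],float).ravel()
    z=c['range_z'];v,u=np.mgrid[:400,:640]
    P=np.stack([(u-c['cx'])/c['fx']*z,(v-c['cy'])/c['fy']*z,z],-1)@M[:3,:3].T+M[:3,3]
    P[z==0]=np.nan
    return c['image'],P,M
E
python3 - <<'E'
from h import *
s=env.state();print({k:np.round(v,3) for k,v in s.items()})
for n in('top','side'):
    i,P,M=cam(n);cv2.imwrite(f'pics/{n}0.png',i);np.savez(f'{n}0.npz',i=i,P=P);print(n,M.round(2))
E
```

```text
pics
{'t': np.float64(0.0), 'joints': array([ 1.066,  0.492,  1.559, -0.   ,  1.092, -0.106]), 'qvel': array([ 0.001, -0.001,  0.001, -0.001, -0.001,  0.001]), 'tau': array([ 2.0000e-03, -6.1264e+01, -2.5818e+01,  6.9000e-02,  4.8000e-02,
       -0.0000e+00]), 'eef_pos': array([242.557, 575.732, 214.052]), 'tcp_rot': array([-3.14 , -0.   ,  2.743]), 'ft_force': array([ 0.386, -0.31 ,  0.29 ]), 'moment': array([-0.047,  0.023,  0.022]), 'opening': np.float64(1.001)}
top [[-3.00000e-02 -9.90000e-01  1.00000e-01  2.97040e+02]
 [-1.00000e+00  2.00000e-02 -3.00000e-02  7.84100e+01]
 [ 3.00000e-02 -1.00000e-01 -9.90000e-01  1.09179e+03]
 [ 0.00000e+00  0.00000e+00  0.00000e+00  1.00000e+00]]
side [[ 9.3000e-01 -1.9000e-01  3.1000e-01  7.7540e+01]
 [-3.6000e-01 -5.3000e-01  7.7000e-01 -7.9718e+02]
 [ 2.0000e-02 -8.3000e-01 -5.6000e-01  6.9149e+02]
 [ 0.0000e+00  0.0000e+00  0.0000e+00  1.0000e+00]]
```

View pics/top0.png

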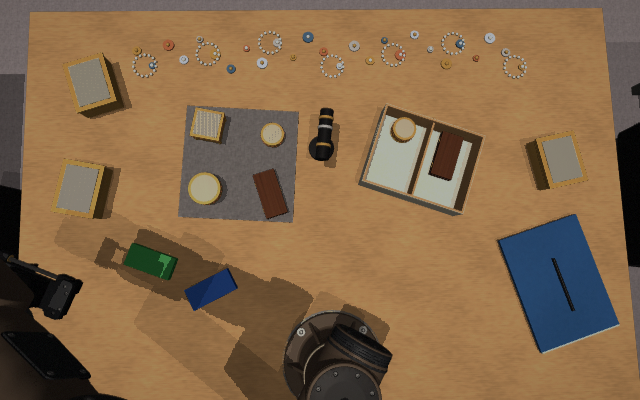

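View pics/side0.png

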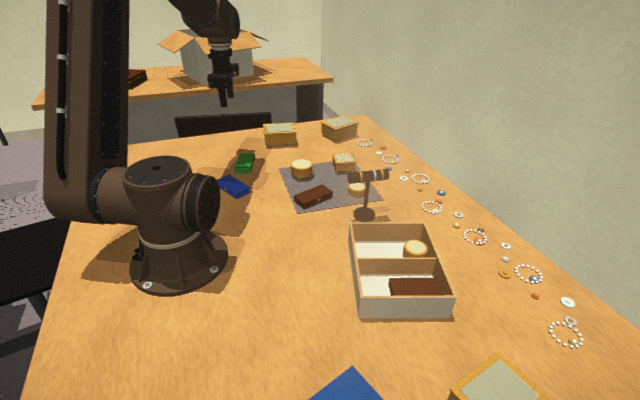

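Candidates for the case: dark wood on the board (270,193); pile case (446,155), green (150,261) and blue (211,288) are look-alikes. For the round box: (272,134) small, on the board; (204,188) is the larger casket; (403,129) is the pile. I choose (270,193) and (272,134), and measure them with a close crop.

Run:
```python
from h import *
d=np.load('top0.npz');i,P=d['i'],d['P']
def rep(n,u0,u1,v0,v1,z0,z1):
    Q=P[v0:v1,u0:u1].reshape(-1,3);Q=Q[(Q[:,2]>z0)&(Q[:,2]<z1)]
    if len(Q)<5: print(n,len(Q));return
    r=cv2.minAreaRect(Q[:,:2].astype(np.float32));print(n,len(Q),'c',np.round(r[0],1),'size',np.round(r[1],1),'ang',round(r[2],1),'z',np.median(Q[:,2]).round(1), 'circ',np.round(cv2.minEnclosingCircle(Q[:,:2].astype(np.float32))[1],1))
rep('case',245,295,163,222,20,40)
rep('round',255,290,118,150,20,40)
rep('rcask',180,228,165,210,35,60)
rep('scask',185,230,100,145,35,60)
rep('stand',300,340,95,170,130,190)
rep('carton rim',350,490,95,220,63,90)
rep('casepile',428,468,128,182,12,60)
rep('casepile',434,460,136,178,12,60)
rep('tinpile',390,418,115,142,25,60)
rep('bay',370,392,150,180,-10,60); rep('bay',425,440,185,200,-10,60)
rep('board',180,300,105,222,-5,10)
cv2.imwrite('pics/crop.png',np.hstack([cv2.resize(i[95:225,170:350],None,fx=2.2,fy=2.2,interpolation=2),cv2.resize(i[95:225,350:490],None,fx=2.2,fy=2.2,interpolation=2)]))
```

```text
case 1040 c [432.7 151.1] size [120.   58.5] ang 16.8 z 26.9 circ 64.4
round 431 c [588.4 142.7] size [57.8 59.5] ang 89.2 z 27.0 circ 31.0
rcask 838 c [445.8 314.1] size [79.2 80.7] ang 53.0 z 51.1 circ 40.9
scask 904 c [611.3 307.5] size [77.2 76.3] ang 78.6 z 51.2 circ 52.6
stand 722 c [553.4  13.7] size [ 33.8 120.5] ang 82.3 z 159.1 circ 61.2
carton rim 1086 c [ 508.9 -242.5] size [268.  213.9] ang 70.4 z 69.3 circ 170.0
casepile 1337 c [ 525.3 -315.4] size [125.8 134.7] ang 78.0 z 30.0 circ 85.4
casepile 917 c [ 520.6 -315. ] size [ 68.8 114.3] ang 86.0 z 29.9 circ 61.9
tinpile 526 c [ 595.9 -203.4] size [61.  65.2] ang 69.8 z 39.8 circ 38.0
bay 632 c [ 505.3 -140.6] size [64.9 80.1] ang 89.0 z 8.0 circ 48.6
bay 224 c [ 428.  -278.5] size [40.  38.2] ang 89.1 z 7.9 circ 26.4
board 10593 c [521.1 233.5] size [320.1 316.2] ang 88.7 z 2.5 circ 223.4
```

View pics/crop.png

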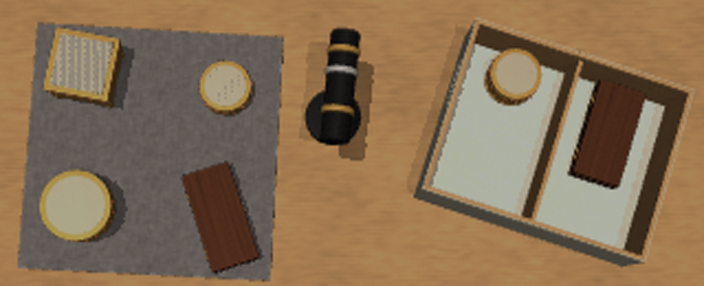

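The crops confirm it: plain dark case and small footless round box on the board, stand at (330,90), tin pile in the left bay, case pile in the right. Heights (27 mm tops) and sizes (120×58, ~60) match. Moving above the case.

```bash
cat >> h.py <<'E'
def go(x,y,z,yaw):
    s=env.state();y0=s['tcp_rot'][2]
    d=R.from_euler('xyz',s['tcp_rot']).inv().apply(np.array([x,y,z])-s['eef_pos'])/1000
    t=-((yaw-y0+np.pi)%(2*np.pi)-np.pi)
    print('shift',d.round(4),'turn',round(t,3),'| pos',np.round(s['eef_pos'],1),'rot',np.round(s['tcp_rot'],3),'F',np.round(s['ft_force'],1),'op',round(float(s['opening']),3),'t',s['t'])
E
python3 -c "
from h import *
go(432.7,151.1,150,np.radians(196.8))"
```

```text
shift [-0.3401 -0.3175  0.0644] turn -0.692 | pos [242.6 575.8 214.1] rot [-3.141 -0.     2.743] F [-0.9 -0.  -0.5] op 1.001 t 0.1
```

```bash
python3 -m pendant '[[[1,-0.34,-0.318,0.064,-0.692],[1,-0.34,-0.318,0.064,-0.692],[1,-0.34,-0.318,0.064,-0.692],[1,-0.34,-0.318,0.064,-0.692],[1,-0.34,-0.318,0.064,-0.692],[1,-0.34,-0.318,0.064,-0.692],[1,-0.34,-0.318,0.064,-0.692],[1,-0.34,-0.318,0.064,-0.692]]]'
python3 -c "
from h import *
go(432.7,151.1,150,np.radians(196.8))"
```

```text
t: 0.9
eef_pos: [401.9, 218.8, 160.9]
tcp_rot: [3.142, 0.0, -2.848]
ft_force: [0.9, 0.8, 0.6]
opening: 1.002
shift [-0.0099 -0.0737  0.0109] turn 0.0 | pos [401.9 218.8 160.9] rot [ 3.142  0.    -2.848] F [0.9 0.8 0.6] op 1.002 t 0.9
```

```bash
python3 -m pendant '[[[1,-0.01,-0.074,0.011,0],[1,-0.01,-0.074,0.011,0],[1,-0.01,-0.074,0.011,0],[1,-0.01,-0.074,0.011,0],[1,-0.01,-0.074,0.011,0],[1,-0.01,-0.074,0.011,0],[1,-0.01,-0.074,0.011,0],[1,-0.01,-0.074,0.011,0]]]'
cat > case.py <<'E'
from h import *
i,P,M=cam('wrist');cv2.imwrite('pics/w1.png',i)
m=(P[...,2]>20)&(P[...,2]<33)
n,l,st,c=cv2.connectedComponentsWithStats(m.astype(np.uint8))
for k in range(1,n):
    if st[k,4]>1500:
        Q=P[l==k];r=cv2.minAreaRect(Q[:,:2].astype(np.float32));print(st[k],np.round(r[0],1),np.round(r[1],1),r[2],np.median(Q[:,2]),np.median(Q,0).round(1))
go(432.7,151.1,150,np.radians(196.8))
E
python3 case.py
```

```text
t: 1.7
eef_pos: [432.3, 153.2, 150.2]
tcp_rot: [3.142, 0.0, -2.847]
ft_force: [0.7, 0.1, 0.2]
opening: 1.002
[ 505    0  135   28 2243] [218.2 310.2] [ 20.5 112.8] 16.720787048339844 23.91373051147525 [220.2 292.6  23.9]
[   0   94   82  203 1937] [ 535.7 -116.3] [219.4  74.5] 1.3251805305480957 26.605409519363207 [ 492.5 -112.9   26.6]
[ 288  131   62  119 6906] [431.9 150.1] [120.5  59.1] 16.494293212890625 27.020883448247247 [426.6 149.1  27. ]
shift [ 0.0002 -0.002   0.0002] turn 0.001 | pos [432.3 153.1 150.2] rot [ 3.142  0.    -2.848] F [-0.5  0.4  0.4] op 1.002 t 1.75
```

View pics/w1.png

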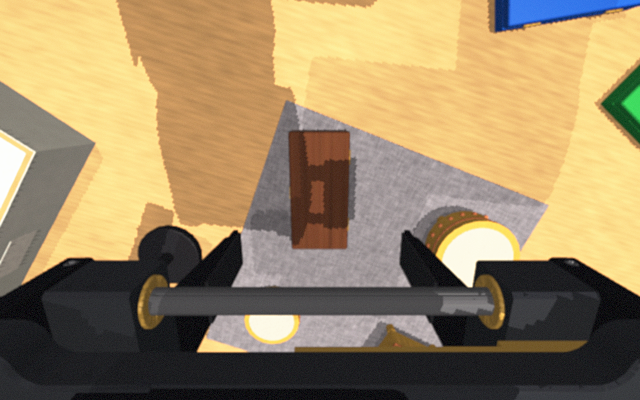

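The case is centred at pixel (320,190), parallel to the jaws, and the depth gives (432,150.3), yaw 16.6°, top 27. Lowering over it and gripping.

```bash
python3 -m pendant '[[[1,0.001,-0.0027,0.05,0],[1,0.001,-0.0027,0.1,0],[1,0.001,-0.0027,0.12,0],[1,0.001,-0.0027,0.135,0],[1,0.001,-0.0027,0.14,0],[1,0.001,-0.0027,0.1445,0],[1,0.001,-0.0027,0.1445,0],[1,0.001,-0.0027,0.1445,0]]]'
```

```text
t: 2.55
eef_pos: [432.6, 149.9, 6.3]
tcp_rot: [-3.142, 0.001, -2.848]
ft_force: [-0.5, 0.3, 1.7]
opening: 1.0
```

```bash
python3 -m pendant '[[[0.55,0,0,0.0005,0],[0.55,0,0,0.0005,0],[0.3,0,0,0.0005,0],[0.3,0,0,0.0005,0],[0.3,0,0,0.0005,0],[0.3,0,0,0.0005,0],[0.3,0,0,0.0005,0],[0.3,0,0,0.0005,0]]]'
python3 -m pendant '[[[0.3,0,0,0,0],[0.3,0,0,-0.01,0],[0.3,0,0,-0.03,0],[0.3,0,0,-0.06,0],[0.3,0,0,-0.1,0],[0.3,0,0,-0.14,0],[0.3,0,0,-0.18,0],[0.3,0,0,-0.215,0]]]'
python3 -c "
from h import *
go(520,-315.4,220,np.radians(160.4))"
```

```text
t: 3.35
eef_pos: [432.3, 149.8, 5.2]
tcp_rot: [3.142, 0.0, -2.848]
ft_force: [-0.8, 0.8, 2.7]
opening: 0.605
t: 4.15
eef_pos: [431.8, 149.7, 222.8]
tcp_rot: [-3.141, 0.001, -2.848]
ft_force: [0.1, 0.2, -0.9]
opening: 0.609
shift [ 0.05   -0.4707  0.0028] turn 0.635 | pos [431.8 149.7 222.8] rot [-3.141e+00  1.000e-03 -2.848e+00] F [ 0.1  0.2 -0.9] op 0.609 t 4.15
```

Held (opening 58 mm). Moving over the carton, 10 mm short of the target.

```bash
python3 -m pendant '[[[0.3,0.05,-0.471,0.003,0.635],[0.3,0.05,-0.471,0.003,0.635],[0.3,0.05,-0.471,0.003,0.635],[0.3,0.05,-0.471,0.003,0.635],[0.3,0.05,-0.471,0.003,0.635],[0.3,0.05,-0.471,0.003,0.635],[0.3,0.05,-0.471,0.003,0.635],[0.3,0.05,-0.471,0.003,0.635]]]'
python3 -c "
from h import *
go(517,-314,220,np.radians(160.4))"
```

```text
t: 4.95
eef_pos: [506.4, -245.2, 218.2]
tcp_rot: [3.141, -0.0, 2.799]
ft_force: [1.0, 1.0, -0.7]
opening: 0.612
shift [-0.0331 -0.0612 -0.0018] turn -0.0 | pos [ 506.4 -245.2  218.2] rot [ 3.141 -0.     2.799] F [ 1.   1.  -0.7] op 0.612 t 4.95
```

```bash
cat > pile.py <<'E'
from h import *
import sys
f=sys.argv[1]
i,P,M=cam('wrist');cv2.imwrite(f'pics/{f}.png',i);np.savez(f+'.npz',P=P,i=i,M=M)
c=np.array([508.9,-242.5]);a=np.radians(-19.6);ex=np.array([np.cos(a),np.sin(a)]);ey=np.array([-ex[1],ex[0]])
L=np.stack([(P[...,:2]-c)@ex,(P[...,:2]-c)@ey,P[...,2]],-1)
def med(n,x0,x1,y0,y1,z0,z1):
    m=(L[...,0]>x0)&(L[...,0]<x1)&(L[...,1]>y0)&(L[...,1]<y1)&(L[...,2]>z0)&(L[...,2]<z1)
    Q=L[m]
    if len(Q)>20:print(n,len(Q),'med',np.median(Q,0).round(1),'p1',np.percentile(Q,1,0).round(1),'p99',np.percentile(Q,99,0).round(1))
    else: print(n,len(Q))
med('casepile',-40,100,-115,-15,12,60)
med('tinpile',20,100,15,115,12,60)
med('floor',-80,-40,-115,-15,-5,12)
med('rimnear',-110,-92,-120,120,66,76)
med('rimfar',95,115,-120,120,66,76)
med('div',-90,90,-8,8,54,66)
med('rimL',-90,90,125,140,66,76);med('rimR',-90,90,-140,-125,66,76)
go(517,-314,220,np.radians(160.4))
E
python3 pile.py w2
```

```text
casepile 1440 med [ 26.8 -86.   30.3] p1 [ -21.6 -114.1   14.3] p99 [ 99.8 -74.5  53.7]
tinpile 929 med [61.6 82.1 40.2] p1 [36.9 62.7 14.7] p99 [ 99.9 113.9  57.4]
floor 2915 med [-60.4 -64.8   8.1] p1 [ -80.  -114.     6.3] p99 [-40.1 -15.4   9.9]
rimnear 1726 med [-103.6    0.3   70.1] p1 [-106.4 -117.2   68.5] p99 [-100.8  117.5   71.8]
rimfar 40 med [100.   99.8  69.9] p1 [  98.7 -114.7   66.1] p99 [103.9 104.4  71.1]
div 241 med [-66.4  -1.4  60.4] p1 [-90.   -3.5  58.7] p99 [-41.8   0.8  62.3]
rimL 1121 med [-13.1 128.5  69.8] p1 [-88.9 125.8  66.2] p99 [ 79.9 132.2  71.7]
rimR 1113 med [ -13.7 -130.8   69.9] p1 [ -88.8 -134.5   66.2] p99 [  80.  -128.2   71.8]
shift [-0.0298 -0.0557 -0.002 ] turn -0.002 | pos [ 507.8 -251.6  217.9] rot [-3.139e+00  2.000e-03  2.797e+00] F [-3.7 -4.9 -2. ] op 0.608 t 5.0
```

View pics/w2.png

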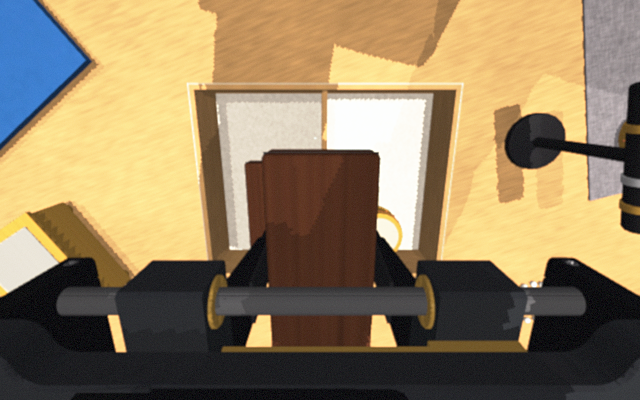

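The carton rim, divider, both piles and floor are visible (carton at (190–460, 85–280)); local fit moves the carton centre by only ~1 mm. Case pile top reads ≈30 above the table, tin pile ≈40. Moving over the spot, then down to above the pile.

```bash
python3 -m pendant '[[[0.3,-0.03,-0.056,0,0],[0.3,-0.03,-0.056,0,0],[0.3,-0.03,-0.056,0,0],[0.3,-0.03,-0.056,0,0],[0.3,-0.03,-0.056,0.02,0],[0.3,-0.03,-0.056,0.06,0],[0.3,-0.03,-0.056,0.1,0],[0.3,-0.03,-0.056,0.12,0]]]'
python3 -c "
from h import *
go(516.5,-315,45,np.radians(160.4))"
```

```text
t: 5.8
eef_pos: [515.3, -303.4, 95.2]
tcp_rot: [3.14, -0.003, 2.801]
ft_force: [0.8, -0.2, -1.0]
opening: 0.607
shift [-0.0052 -0.0106  0.0502] turn 0.002 | pos [ 515.3 -303.4   95.2] rot [ 3.140e+00 -3.000e-03  2.801e+00] F [ 0.8 -0.2 -1. ] op 0.607 t 5.8
```

```bash
python3 -m pendant '[[[0.3,-0.005,-0.0106,0,0],[0.3,-0.005,-0.0106,0,0],[0.3,-0.005,-0.0106,0,0],[0.3,-0.005,-0.0106,0.01,0],[0.3,-0.005,-0.0106,0.03,0],[0.3,-0.005,-0.0106,0.04,0],[0.3,-0.005,-0.0106,0.04,0],[0.3,-0.005,-0.0106,0.04,0]]]'
python3 -c "
from h import *
go(516.5,-315,45,np.radians(160.4))"
```

```text
t: 6.6
eef_pos: [517.6, -317.7, 57.8]
tcp_rot: [3.142, 0.0, 2.8]
ft_force: [0.2, 0.8, -0.8]
opening: 0.609
shift [0.002  0.0022 0.0128] turn 0.0 | pos [ 517.6 -317.7   57.8] rot [3.142 0.    2.8  ] F [ 0.2  0.8 -0.8] op 0.609 t 6.6
```

```bash
python3 -m pendant '[[[0.3,0.002,0.0022,0.004,0],[0.3,0.002,0.0022,0.01,0],[0.3,0.002,0.0022,0.014,0],[0.3,0.002,0.0022,0.018,0],[0.3,0.002,0.0022,0.02,0],[0.3,0.002,0.0022,0.02,0],[0.3,0.002,0.0022,0.02,0],[0.3,0.002,0.0022,0.02,0]]]'
python3 -m pendant '[[[0.3,0,0,0.0003,0],[0.3,0,0,0.0006,0],[0.3,0,0,0.001,0],[0.3,0,0,0.0013,0],[0.3,0,0,0.0016,0],[0.3,0,0,0.002,0],[0.3,0,0,0.002,0],[0.3,0,0,0.002,0]]]'
python3 -c "
from h import *
go(516.5,-315,45,np.radians(160.4))"
```

```text
t: 7.4
eef_pos: [516.4, -315.0, 37.7]
tcp_rot: [3.142, 0.0, 2.8]
ft_force: [-0.6, -0.1, -1.9]
opening: 0.609
t: 8.2
eef_pos: [516.3, -314.9, 35.6]
tcp_rot: [3.141, -0.0, 2.8]
ft_force: [-0.5, -0.1, -1.0]
opening: 0.606
shift [-0.0002 -0.     -0.0094] turn 0.0 | pos [ 516.3 -314.9   35.6] rot [ 3.141 -0.     2.8  ] F [-0.5 -0.1 -1. ] op 0.606 t 8.2
```

```bash
python3 -m pendant '[[[0.3,0,0,0.0003,0],[0.3,0,0,0.0006,0],[0.3,0,0,0.0009,0],[0.3,0,0,0.0012,0],[0.3,0,0,0.0015,0],[0.3,0,0,0.0015,0],[0.3,0,0,0.0015,0],[0.3,0,0,0.0015,0]]]'
python3 -m pendant '[[[0.3,0,0,0.0003,0],[0.3,0,0,0.0006,0],[0.3,0,0,0.0009,0],[0.3,0,0,0.0012,0],[0.3,0,0,0.0012,0],[0.3,0,0,0.0012,0],[0.3,0,0,0.0012,0],[0.3,0,0,0.0012,0]]]'
```

```text
t: 9.0
eef_pos: [516.3, -314.9, 34.1]
tcp_rot: [3.141, 0.0, 2.8]
ft_force: [0.1, 0.7, -1.8]
opening: 0.606
t: 9.8
eef_pos: [516.3, -314.9, 32.9]
tcp_rot: [3.142, 0.0, 2.8]
ft_force: [0.4, -0.3, -1.2]
opening: 0.605
```

```bash
python3 -m pendant '[[[0.3,0,0,0.0003,0],[0.3,0,0,0.0006,0],[0.3,0,0,0.0009,0],[0.3,0,0,0.0012,0],[0.3,0,0,0.0012,0],[0.3,0,0,0.0012,0],[0.3,0,0,0.0012,0],[0.3,0,0,0.0012,0]]]'
python3 -m pendant '[[[0.3,0,0,0.0003,0],[0.3,0,0,0.0006,0],[0.3,0,0,0.0009,0],[0.3,0,0,0.0012,0],[0.3,0,0,0.0012,0],[0.3,0,0,0.0012,0],[0.3,0,0,0.0012,0],[0.3,0,0,0.0012,0]]]'
```

```text
t: 10.6
eef_pos: [516.3, -314.9, 31.8]
tcp_rot: [3.142, 0.0, 2.8]
ft_force: [-1.4, 1.7, 3.1]
opening: 0.61
t: 11.4
eef_pos: [516.4, -314.9, 31.0]
tcp_rot: [-3.142, 0.0, 2.8]
ft_force: [-3.0, 1.6, 9.8]
opening: 0.605
```

Contact at TCP z ≈ 32.3 (pile top ≈30). Lifting 1.6 mm and easing to the far wall.

```bash
python3 -m pendant '[[[0.3,0,0,-0.0008,0],[0.3,0,0,-0.0017,0],[0.3,-0.001,0,-0.0017,0],[0.3,-0.002,0,-0.0017,0],[0.3,-0.003,0,-0.0017,0],[0.3,-0.004,0,-0.0017,0],[0.3,-0.004,0,-0.0017,0],[0.3,-0.004,0,-0.0017,0]]]'
python3 -m pendant '[[[0.3,-0.0004,0,0,0],[0.3,-0.0008,0,0,0],[0.3,-0.0012,0,0,0],[0.3,-0.0016,0,0,0],[0.3,-0.002,0,0,0],[0.3,-0.002,0,0,0],[0.3,-0.002,0,0,0],[0.3,-0.002,0,0,0]]]'
```

```text
t: 12.2
eef_pos: [520.3, -316.3, 32.1]
tcp_rot: [3.142, 0.0, 2.8]
ft_force: [-0.9, 0.7, 1.1]
opening: 0.609
t: 13.0
eef_pos: [522.1, -316.9, 32.2]
tcp_rot: [3.142, 0.0, 2.8]
ft_force: [0.2, 0.1, 2.0]
opening: 0.61
```

```bash
python3 -m pendant '[[[0.3,-0.0004,0,0,0],[0.3,-0.0008,0,0,0],[0.3,-0.0012,0,0,0],[0.3,-0.0012,0,0,0],[0.3,-0.0012,0,0,0],[0.3,-0.0012,0,0,0],[0.3,-0.0012,0,0,0],[0.3,-0.0012,0,0,0]]]'
python3 -m pendant '[[[0.3,-0.0004,0,0,0],[0.3,-0.0008,0,0,0],[0.3,-0.0008,0,0,0],[0.3,-0.0008,0,0,0],[0.3,-0.0008,0,0,0],[0.3,-0.0008,0,0,0],[0.3,-0.0008,0,0,0],[0.3,-0.0008,0,0,0]]]'
```

```text
t: 13.8
eef_pos: [523.2, -317.3, 32.2]
tcp_rot: [3.142, 0.0, 2.8]
ft_force: [-0.3, -0.2, 0.2]
opening: 0.61
t: 14.6
eef_pos: [523.7, -317.5, 32.1]
tcp_rot: [3.141, -0.0, 2.8]
ft_force: [-2.7, 1.8, 1.1]
opening: 0.608
```

```bash
python3 -m pendant '[[[0.3,-0.0003,0,0,0],[0.3,-0.0006,0,0,0],[0.3,-0.0006,0,0,0],[0.3,-0.0006,0,0,0],[0.3,-0.0006,0,0,0],[0.3,-0.0006,0,0,0],[0.3,-0.0006,0,0,0],[0.3,-0.0006,0,0,0]]]'
```

```text
t: 15.4
eef_pos: [523.7, -317.5, 32.1]
tcp_rot: [3.141, -0.002, 2.8]
ft_force: [-5.9, 2.4, 3.9]
opening: 0.608
```

At the wall (≈6 N, stopped at 523.7,-317.5 — predicted 524,-317.7). Relax, rest it lightly, open, check force.

```bash
python3 -m pendant '[[[0.3,0.0005,0,0,0],[0.3,0.0005,0,0.0003,0],[0.3,0.0005,0,0.0005,0],[0.3,0.0005,0,0.0005,0],[0.3,0.0005,0,0.0005,0],[0.3,0.0005,0,0.0005,0],[0.3,0.0005,0,0.0005,0],[0.3,0.0005,0,0.0005,0]]]'
python3 -m pendant '[[[0.65,0,0,0,0],[0.65,0,0,0,0],[0.75,0,0,0,0],[0.75,0,0,0,0],[0.75,0,0,0,0],[0.75,0,0,0,0],[0.75,0,0,0,0],[0.75,0,0,0,0]]]'
```

```text
t: 16.2
eef_pos: [523.7, -317.6, 31.8]
tcp_rot: [3.141, -0.0, 2.8]
ft_force: [-4.7, 2.9, 4.9]
opening: 0.61
t: 17.0
eef_pos: [524.0, -317.6, 31.7]
tcp_rot: [3.142, 0.0, 2.8]
ft_force: [-0.3, 0.5, 0.4]
opening: 0.752
```

```bash
python3 -m pendant '[[[0.75,0,0,-0.01,0],[0.75,0,0,-0.03,0],[0.75,0,0,-0.07,0],[0.75,0,0,-0.11,0],[1,0,0,-0.15,0],[1,0,0,-0.18,0],[1,0,0,-0.188,0],[1,0,0,-0.188,0]]]'
python3 - <<'E'
from h import *
a=np.radians(-19.6)
i,P,M=cam('top')
L=(P[...,:2]-np.array([580.7,-337.9]))
L=np.stack([L@[np.cos(a),np.sin(a)],L@[-np.sin(a),np.cos(a)]],-1)
m=(L[...,0]>-150)&(L[...,0]<-2)&(abs(L[...,1])<50)&(P[...,2]>44)&(P[...,2]<62)
# no arm: keep largest component
n,l,st,c=cv2.connectedComponentsWithStats(m.astype(np.uint8));k=1+np.argmax(st[1:,4])
Q=L[l==k].astype(np.float32);print(len(Q),cv2.minAreaRect(Q),np.median(P[l==k],0))
cv2.imwrite('pics/t2.png',cv2.resize(i[90:230,170:500],None,fx=2.2,fy=2.2))
go(588.4,142.7,215,np.radians(120))
E
```

```text
t: 17.8
eef_pos: [524.1, -317.7, 221.0]
tcp_rot: [-3.141, 0.002, 2.8]
ft_force: [1.2, -0.2, -0.6]
opening: 0.99
702 ((-46.74013900756836, 0.6795139312744141), (89.0838851928711, 60.355628967285156), 0.05626051127910614) [ 540.84586541 -322.67085814   53.82672919]
shift [0.0933 0.4552 0.0045] turn 0.705 | pos [ 523.7 -317.5  219.5] rot [3.141 0.    2.8  ] F [-0.8  0.1 -0.1] op 0.996 t 17.85
```

View pics/t2.png

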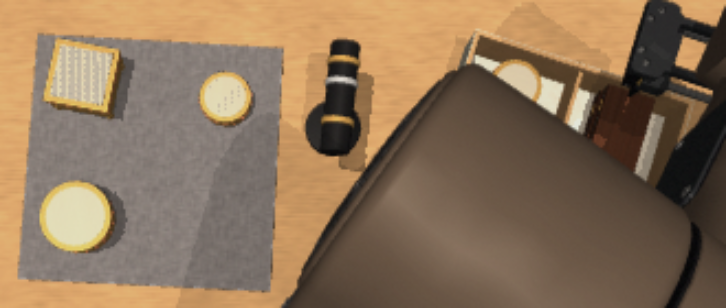

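The case (in the carton at ≈(620,120)) lies flat, aligned, partly hidden by the arm. Now the round box; look from above it.

```bash
python3 -m pendant '[[[1,0.093,0.455,0.004,0.705],[1,0.093,0.455,0.004,0.705],[1,0.093,0.455,0.004,0.705],[1,0.093,0.455,0.004,0.705],[1,0.093,0.455,0.004,0.705],[1,0.093,0.455,0.004,0.705],[1,0.093,0.455,0.004,0.705],[1,0.093,0.455,0.004,0.705]]]'
python3 -c "
from h import *
go(588.4,142.7,170,np.radians(120))"
```

```text
t: 18.65
eef_pos: [578.0, 71.5, 214.4]
tcp_rot: [-3.139, -0.002, 2.095]
ft_force: [0.7, -1.1, -0.3]
opening: 1.0
shift [0.0564 0.0448 0.0444] turn 0.0 | pos [578.   71.5 214.4] rot [-3.139e+00 -2.000e-03  2.095e+00] F [ 0.7 -1.1 -0.3] op 1.0 t 18.65
```

```bash
python3 -m pendant '[[[1,0.053,0.042,0,0],[1,0.053,0.042,0,0],[1,0.053,0.042,0,0],[1,0.053,0.042,0.04,0],[1,0.053,0.042,0.06,0],[1,0.053,0.042,0.065,0],[1,0.053,0.042,0.065,0],[1,0.053,0.042,0.065,0]]]'
python3 - <<'E'
from h import *
i,P,M=cam('wrist');cv2.imwrite('pics/w3.png',i)
m=(P[...,2]>23)&(P[...,2]<31)
n,l,st,c=cv2.connectedComponentsWithStats(m.astype(np.uint8))
for k in range(1,n):
    if st[k,4]>800:
        Q=P[l==k][:,:2].astype(np.float32);h=cv2.convexHull(Q);print(st[k],np.round(cv2.minEnclosingCircle(Q),1) if 0 else cv2.minEnclosingCircle(Q),cv2.fitEllipse(h),np.median(P[l==k],0).round(1))
go(588.4,142.7,5,np.radians(120))
E
```

```text
t: 19.45
eef_pos: [589.0, 135.6, 152.2]
tcp_rot: [3.141, 0.0, 2.094]
ft_force: [-0.1, 0.3, -0.3]
opening: 0.997
[ 294  156   62   61 2970] ((588.1474609375, 141.86700439453125), 30.901561737060547) ((588.195556640625, 141.844482421875), (61.11648941040039, 61.38589859008789), 32.683441162109375) [587.5 142.9  27.3]
shift [0.0064 0.0027 0.1474] turn -0.0 | pos [589.  135.8 152.4] rot [3.140e+00 1.000e-03 2.094e+00] F [0.3 0.1 0.3] op 0.999 t 19.5
```

View pics/w3.png

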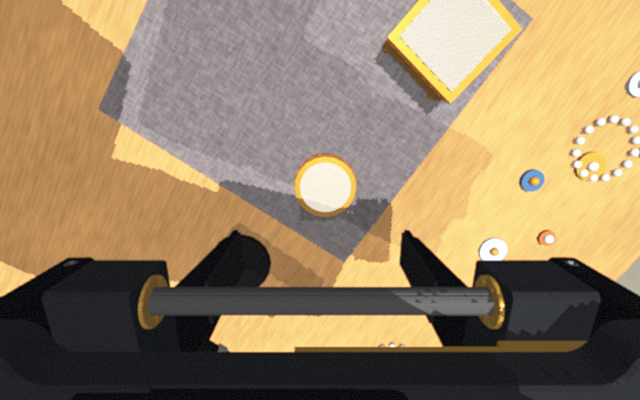

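Small round box at pixel (325,186): ⌀61, top 27.3, centre (588.2,142.0) — right one. Descend and grip.

```bash
python3 -m pendant '[[[1,0.0059,0.0022,0.03,0],[1,0.0059,0.0022,0.08,0],[1,0.0059,0.0022,0.115,0],[1,0.0059,0.0022,0.135,0],[1,0.0059,0.0022,0.142,0],[1,0.0059,0.0022,0.1468,0],[1,0.0059,0.0022,0.1468,0],[1,0.0059,0.0022,0.1468,0]]]'
python3 -m pendant '[[[0.7,0,0,0,0],[0.6,0,0,0,0],[0.3,0,0,0,0],[0.3,0,0,0,0],[0.3,0,0,0,0],[0.3,0,0,0,0],[0.3,0,0,0,0],[0.3,0,0,0,0]]]'
```

```text
t: 20.3
eef_pos: [588.1, 142.6, 5.8]
tcp_rot: [3.14, 0.001, 2.095]
ft_force: [0.7, -0.1, 0.6]
opening: 0.997
t: 21.1
eef_pos: [587.7, 142.6, 4.7]
tcp_rot: [3.141, 0.0, 2.095]
ft_force: [0.4, 1.3, 1.6]
opening: 0.646
```

```bash
python3 -m pendant '[[[0.3,0,0,-0.005,0],[0.3,0,0,-0.02,0],[0.3,0,0,-0.05,0],[0.3,0,0,-0.09,0],[0.3,0,0,-0.13,0],[0.3,0,0,-0.17,0],[0.3,0,0,-0.2,0],[0.3,0,0,-0.215,0]]]'
python3 -c "
from h import *
go(586.9,-202,215,np.radians(160.4))"
```

```text
t: 21.9
eef_pos: [587.7, 142.6, 223.8]
tcp_rot: [3.138, 0.002, 2.095]
ft_force: [0.3, -0.8, -2.0]
opening: 0.646
shift [-0.2979 -0.1732  0.0086] turn -0.705 | pos [587.7 142.6 223.8] rot [3.138e+00 2.000e-03 2.095e+00] F [ 0.3 -0.8 -2. ] op 0.646 t 21.9
```

```bash
python3 -m pendant '[[[0.3,-0.298,-0.173,0.005,-0.705],[0.3,-0.298,-0.173,0.005,-0.705],[0.3,-0.298,-0.173,0.005,-0.705],[0.3,-0.298,-0.173,0.005,-0.705],[0.3,-0.298,-0.173,0.005,-0.705],[0.3,-0.298,-0.173,0.005,-0.705],[0.3,-0.298,-0.173,0.005,-0.705],[0.3,-0.298,-0.173,0.005,-0.705]]]'
python3 -m pendant '[[[0.3,0,0,0,0],[0.3,0,0,0,0],[0.3,0,0,0,0],[0.3,0,0,0,0],[0.3,0,0,0,0],[0.3,0,0,0,0],[0.3,0,0,0,0],[0.3,0,0,0,0]]]'
python3 -c "
from h import *
go(586.9,-202,60,np.radians(160.4))"
```

```text
t: 22.7
eef_pos: [586.0, -206.7, 215.2]
tcp_rot: [-3.141, 0.001, 2.796]
ft_force: [0.3, 0.9, -1.9]
opening: 0.645
t: 23.5
eef_pos: [586.8, -201.9, 214.5]
tcp_rot: [3.141, -0.0, 2.8]
ft_force: [0.4, 0.0, -2.2]
opening: 0.647
shift [-1.000e-04 -1.000e-04  1.545e-01] turn 0.0 | pos [ 586.8 -201.9  214.5] rot [ 3.141 -0.     2.8  ] F [ 0.4  0.  -2.2] op 0.647 t 23.5
```

```bash
python3 -m pendant '[[[0.3,0,0,0.04,0],[0.3,0,0,0.08,0],[0.3,0,0,0.12,0],[0.3,0,0,0.145,0],[0.3,0,0,0.155,0],[0.3,0,0,0.16,0],[0.3,0,0,0.163,0],[0.3,0,0,0.165,0]]]'
python3 -m pendant '[[[0.3,0,0,0.0005,0],[0.3,0,0,0.001,0],[0.3,0,0,0.0015,0],[0.3,0,0,0.002,0],[0.3,0,0,0.002,0],[0.3,0,0,0.002,0],[0.3,0,0,0.002,0],[0.3,0,0,0.002,0]]]'
python3 -c "
from h import *
go(586.9,-202,45,np.radians(160.4))"
```

```text
t: 24.3
eef_pos: [587.4, -202.3, 50.6]
tcp_rot: [-3.141, 0.002, 2.8]
ft_force: [-0.0, -0.5, -1.2]
opening: 0.64
t: 25.1
eef_pos: [586.8, -202.0, 47.5]
tcp_rot: [3.142, 0.0, 2.8]
ft_force: [-1.1, -0.1, -0.8]
opening: 0.647
shift [-0.0001  0.      0.0025] turn 0.0 | pos [ 586.8 -202.    47.5] rot [3.142 0.    2.8  ] F [-1.1 -0.1 -0.8] op 0.647 t 25.1
```

```bash
python3 -m pendant '[[[0.3,0,0,0.0005,0],[0.3,0,0,0.001,0],[0.3,0,0,0.0015,0],[0.3,0,0,0.002,0],[0.3,0,0,0.0025,0],[0.3,0,0,0.0028,0],[0.3,0,0,0.0028,0],[0.3,0,0,0.0028,0]]]'
python3 -m pendant '[[[0.3,0,0,0.0003,0],[0.3,0,0,0.0006,0],[0.3,0,0,0.0009,0],[0.3,0,0,0.0012,0],[0.3,0,0,0.0012,0],[0.3,0,0,0.0012,0],[0.3,0,0,0.0012,0],[0.3,0,0,0.0012,0]]]'
```

```text
t: 25.9
eef_pos: [586.8, -202.0, 44.7]
tcp_rot: [3.142, -0.0, 2.8]
ft_force: [-0.1, 0.7, -0.7]
opening: 0.647
t: 26.7
eef_pos: [586.8, -202.0, 43.5]
tcp_rot: [3.142, -0.0, 2.8]
ft_force: [-0.5, 0.7, -2.5]
opening: 0.644
```

```bash
python3 -m pendant '[[[0.3,0,0,0.0003,0],[0.3,0,0,0.0006,0],[0.3,0,0,0.0009,0],[0.3,0,0,0.0012,0],[0.3,0,0,0.0012,0],[0.3,0,0,0.0012,0],[0.3,0,0,0.0012,0],[0.3,0,0,0.0012,0]]]'
```

```text
t: 27.5
eef_pos: [586.8, -202.0, 42.3]
tcp_rot: [3.142, -0.0, 2.8]
ft_force: [0.1, -0.1, -0.9]
opening: 0.648
```

```bash
python3 -m pendant '[[[0.3,0,0,0.0003,0],[0.3,0,0,0.0006,0],[0.3,0,0,0.0009,0],[0.3,0,0,0.0009,0],[0.3,0,0,0.0009,0],[0.3,0,0,0.0009,0],[0.3,0,0,0.0009,0],[0.3,0,0,0.0009,0]]]'
```

```text
t: 28.3
eef_pos: [586.8, -202.0, 41.4]
tcp_rot: [3.141, 0.0, 2.8]
ft_force: [-1.1, 0.9, 0.8]
opening: 0.647
```

```bash
python3 -m pendant '[[[0.3,0,0,0.0003,0],[0.3,0,0,0.0006,0],[0.3,0,0,0.0006,0],[0.3,0,0,0.0006,0],[0.3,0,0,0.0006,0],[0.3,0,0,0.0006,0],[0.3,0,0,0.0006,0],[0.3,0,0,0.0006,0]]]'
```

```text
t: 29.1
eef_pos: [586.8, -202.0, 40.9]
tcp_rot: [3.142, 0.0, 2.8]
ft_force: [-1.2, 1.7, 4.7]
opening: 0.647
```

Contact confirmed at TCP z ≈ 41.6 (pile ≈ 40). Lift 0.7 mm and move to the wall.

```bash
python3 -m pendant '[[[0.3,0,0,-0.0007,0],[0.3,-0.001,0,-0.0007,0],[0.3,-0.002,0,-0.0007,0],[0.3,-0.003,0,-0.0007,0],[0.3,-0.004,0,-0.0007,0],[0.3,-0.005,0,-0.0007,0],[0.3,-0.005,0,-0.0007,0],[0.3,-0.005,0,-0.0007,0]]]'
python3 -m pendant '[[[0.3,-0.0004,0,0,0],[0.3,-0.0008,0,0,0],[0.3,-0.0012,0,0,0],[0.3,-0.0012,0,0,0],[0.3,-0.0012,0,0,0],[0.3,-0.0012,0,0,0],[0.3,-0.0012,0,0,0],[0.3,-0.0012,0,0,0]]]'
python3 -m pendant '[[[0.3,-0.0004,0,0,0],[0.3,-0.0008,0,0,0],[0.3,-0.0008,0,0,0],[0.3,-0.0008,0,0,0],[0.3,-0.0008,0,0,0],[0.3,-0.0008,0,0,0],[0.3,-0.0008,0,0,0],[0.3,-0.0008,0,0,0]]]'
```

```text
t: 29.9
eef_pos: [591.7, -203.8, 41.5]
tcp_rot: [3.142, 0.001, 2.8]
ft_force: [-0.8, -0.4, 0.6]
opening: 0.644
t: 30.7
eef_pos: [592.7, -204.1, 41.5]
tcp_rot: [3.141, 0.0, 2.8]
ft_force: [-0.1, 0.5, 0.5]
opening: 0.645
t: 31.5
eef_pos: [593.4, -204.4, 41.5]
tcp_rot: [3.142, 0.0, 2.8]
ft_force: [0.8, 0.4, 0.3]
opening: 0.646
```

```bash
python3 -m pendant '[[[0.3,-0.0004,0,0,0],[0.3,-0.0008,0,0,0],[0.3,-0.0008,0,0,0],[0.3,-0.0008,0,0,0],[0.3,-0.0008,0,0,0],[0.3,-0.0008,0,0,0],[0.3,-0.0008,0,0,0],[0.3,-0.0008,0,0,0]]]'
python3 -m pendant '[[[0.3,-0.0004,0,0,0],[0.3,-0.0004,0,0,0],[0.3,-0.0004,0,0,0],[0.3,-0.0004,0,0,0],[0.3,-0.0004,0,0,0],[0.3,-0.0004,0,0,0],[0.3,-0.0004,0,0,0],[0.3,-0.0004,0,0,0]]]'
```

```text
t: 32.3
eef_pos: [594.2, -204.6, 41.5]
tcp_rot: [3.141, 0.0, 2.8]
ft_force: [-0.3, 0.3, 0.3]
opening: 0.649
t: 33.1
eef_pos: [594.5, -204.7, 41.5]
tcp_rot: [3.141, 0.0, 2.8]
ft_force: [-1.4, 1.0, 0.7]
opening: 0.646
```

```bash
python3 -m pendant '[[[0.3,-0.0005,0,0,0],[0.3,-0.0005,0,0,0],[0.3,-0.0005,0,0,0],[0.3,-0.0005,0,0,0],[0.3,-0.0005,0,0,0],[0.3,-0.0005,0,0,0],[0.3,-0.0005,0,0,0],[0.3,-0.0005,0,0,0]]]'
```

```text
t: 33.9
eef_pos: [594.8, -204.9, 41.5]
tcp_rot: [3.141, -0.0, 2.8]
ft_force: [-3.4, 1.1, 2.6]
opening: 0.644
```

Wall touched. Rest it and open.

```bash
python3 -m pendant '[[[0.3,0,0,0.0003,0],[0.3,0,0,0.0004,0],[0.3,0,0,0.0004,0],[0.3,0,0,0.0004,0],[0.3,0,0,0.0004,0],[0.3,0,0,0.0004,0],[0.3,0,0,0.0004,0],[0.3,0,0,0.0004,0]]]'
python3 -m pendant '[[[0.7,0,0,0,0],[0.7,0,0,0,0],[0.78,0,0,0,0],[0.78,0,0,0,0],[0.78,0,0,0,0],[0.78,0,0,0,0],[0.78,0,0,0,0],[0.78,0,0,0,0]]]'
python3 -m pendant '[[[0.78,0,0,-0.01,0],[0.78,0,0,-0.03,0],[0.78,0,0,-0.07,0],[0.78,0,0,-0.11,0],[0.8,0,0,-0.15,0],[0.8,0,0,-0.18,0],[0.8,0,0,-0.18,0],[0.8,0,0,-0.18,0]]]'
python3 -c "
from h import *
go(400,250,230,2.8)"
```

```text
t: 34.7
eef_pos: [594.8, -204.8, 41.2]
tcp_rot: [3.142, -0.0, 2.8]
ft_force: [-4.6, 0.8, 4.8]
opening: 0.646
t: 35.5
eef_pos: [595.0, -204.9, 41.1]
tcp_rot: [3.142, 0.0, 2.8]
ft_force: [-0.9, 0.3, -0.3]
opening: 0.78
t: 36.3
eef_pos: [594.9, -204.9, 222.0]
tcp_rot: [-3.142, 0.001, 2.8]
ft_force: [0.5, 0.3, -0.7]
opening: 0.8
shift [ 0.336   0.3632 -0.0085] turn -0.0 | pos [ 594.9 -204.9  222. ] rot [-3.142e+00  1.000e-03  2.800e+00] F [ 0.5  0.3 -0.7] op 0.8 t 36.3
```

Move the arm aside (TCP well above the stand) and check with the top camera.

```bash
python3 -m pendant '[[[0.8,0.28,0.30,-0.01,0],[0.8,0.28,0.30,-0.01,0],[0.8,0.28,0.30,-0.01,0],[0.8,0.28,0.30,-0.01,0],[0.8,0.28,0.30,-0.01,0],[0.8,0.28,0.30,-0.01,0],[0.8,0.28,0.30,-0.01,0],[0.8,0.28,0.30,-0.01,0]]]'
python3 -m pendant '[[[0.8,0.06,0.06,0,0],[0.8,0.06,0.06,0,0],[0.8,0.06,0.06,0,0],[0.8,0.06,0.06,0,0],[0.8,0.06,0.06,0,0],[0.8,0.06,0.06,0,0],[0.8,0.06,0.06,0,0],[0.8,0.06,0.06,0,0]]]'
python3 - <<'E'
from h import *
i,P,M=cam('top');cv2.imwrite('pics/t3.png',cv2.resize(i[90:230,170:500],None,fx=2.2,fy=2.2))
def rep(n,u0,u1,v0,v1,z0,z1):
    m=np.zeros(P.shape[:2],np.uint8);m[v0:v1,u0:u1]=((P[...,2]>z0)&(P[...,2]<z1))[v0:v1,u0:u1]
    k,l,st,c=cv2.connectedComponentsWithStats(m);b=1+np.argmax(st[1:,4]);Q=P[l==b]
    A=np.c_[Q[:,:2]-Q[:,:2].mean(0),np.ones(len(Q))];t=np.linalg.lstsq(A,Q[:,2],rcond=None)[0]
    print(n,len(Q),cv2.minAreaRect(Q[:,:2].astype(np.float32)),'z',np.median(Q[:,2]).round(1),'tilt',t[:2].round(3))
rep('case',420,480,115,195,50,60);rep('tin',385,422,110,146,60,68)
rep('carton',350,490,95,220,67,90);rep('stand',300,340,95,170,130,190)
rep('rc',180,228,165,210,35,60);rep('sc',185,230,100,145,35,60)
E
```

```text
t: 37.1
eef_pos: [434.2, 163.4, 230.0]
tcp_rot: [-3.141, -0.002, 2.799]
ft_force: [1.5, 0.9, 0.0]
opening: 0.798
t: 37.9
eef_pos: [399.8, 238.0, 230.8]
tcp_rot: [3.142, -0.0, 2.799]
ft_force: [-0.0, -0.6, 0.5]
opening: 0.797
case 1114 ((531.2825927734375, -299.7012634277344), (163.49754333496094, 122.5406494140625), 70.09964752197266) z 54.0 tilt [0.004 0.001]
tin 468 ((596.7607421875, -205.17884826660156), (64.5306167602539, 67.2458267211914), 76.86560821533203) z 64.0 tilt [ 0.006 -0.009]
carton 887 ((509.09783935546875, -242.30169677734375), (267.601806640625, 213.10296630859375), 70.41108703613281) z 69.8 tilt [-0.     0.001]
stand 719 ((552.7456665039062, 13.858070373535156), (33.75605010986328, 119.41593170166016), 82.21751403808594) z 159.1 tilt [ 0.022 -0.005]Traceback (most recent call last):
  File "<stdin>", line 10, in <module>
  File "<stdin>", line 5, in rep
    return _wrapfunc(a, 'argmax', axis=axis, out=out, **kwds)
    return bound(*args, **kwds)
ValueError: attempt to get argmax of an empty sequence
```

View pics/t3.png

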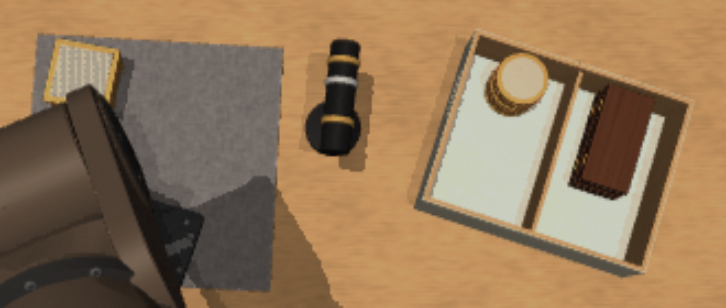

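Both sit on their piles at the far end: round box at (522,78), case at (617,140). One numeric check of the case and round box in the pile frames, using a fresh top image.

Run:
```python
from h import *
i,P,M=cam('top');a=np.radians(-19.6)
L=P[...,:2]-[509,-242.4];L=np.stack([L@[np.cos(a),np.sin(a)],L@[-np.sin(a),np.cos(a)]],-1)-[100,0]
for n,y,z,w in(('case',-65,54,45),('tin',65,64,45)):
    m=(L[...,0]>-190)&(L[...,0]<-1)&(abs(L[...,1]-y)<w)&(abs(P[...,2]-z)<2.5)
    m=cv2.morphologyEx(m.astype(np.uint8),cv2.MORPH_OPEN,np.ones((5,5)))
    Q=L[m>0]-[0,y];print(n,len(Q),cv2.minAreaRect(Q.astype(np.float32)),'pct',np.percentile(Q,[1,99],0).round(1).tolist())
```

```text
case 30 ((-18.285615921020508, -7.054050445556641), (10.895995140075684, 14.219173431396484), 18.38385581970215) pct [[-25.4, -14.5], [-11.6, 0.5]]Traceback (most recent call last):
  File "<stdin>", line 7, in <module>
    return _quantile_unchecked(
        a, q, axis, out, overwrite_input, method, keepdims, weights)
    return _ureduce(a,
                    func=_quantile_ureduce_func,
    ...<5 lines>...
                    overwrite_input=overwrite_input,
                    method=method)
    r = func(a, **kwargs)
    result = _quantile(arr,
                       quantiles=q,
    ...<2 lines>...
                       out=out,
                       weights=wgt)
    slices_having_nans = np.isnan(arr[-1, ...])
                                  ~~~^^^^^^^^^
IndexError: index -1 is out of bounds for axis 0 with size 0
```

Run:
```python
from h import *
i,P,M=cam('top');a=np.radians(-19.6)
cv2.imwrite('pics/t4.png',cv2.resize(i[90:230,170:500],None,fx=2.2,fy=2.2))
L=P[...,:2]-np.array([509,-242.4]);L=np.stack([L@np.array([np.cos(a),np.sin(a)]),L@np.array([-np.sin(a),np.cos(a)])],-1)-np.array([100,0])
print(P[155,446],P[129,405],L[155,446],L[129,405],env.state()['eef_pos'],np.isnan(P).mean())
for n,y,z,w in(('case',-65,54,45),('tin',65,64,45)):
    m=(L[...,0]>-190)&(L[...,0]<-1)&(abs(L[...,1]-y)<w)&(abs(P[...,2]-z)<3.5)
    Q=L[m]-np.array([0,y]);print(n,len(Q),cv2.minAreaRect(Q.astype(np.float32)),'pct',np.percentile(Q,[2,98],0).round(1).tolist())
```

```text
[ 517.32475796 -304.20401905   55.38922084] [ 584.73365296 -198.74219222   65.15819918] [-71.42534452 -55.43038363] [-43.29962795  66.53313596] [399.59795686 238.36642145 230.87316404] 0.0040703125
case 948 ((-61.002845764160156, 1.2583904266357422), (120.02494812011719, 62.03729248046875), 0.1575753092765808) pct [[-119.1, -28.2], [-4.1, 27.7]]
tin 422 ((-31.180864334106445, -0.9053173065185547), (61.60517883300781, 60.869850158691406), 89.4454345703125) pct [[-60.1, -28.2], [-3.6, 26.6]]
```

View pics/t4.png

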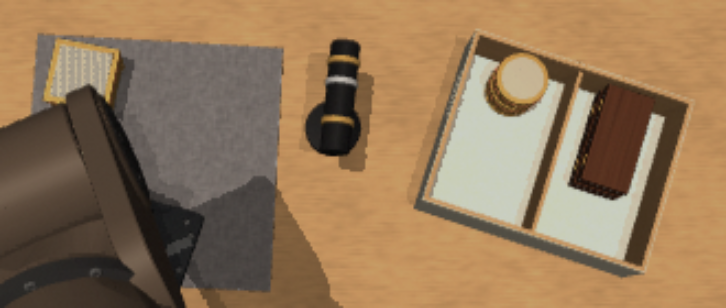

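```bash
python3 -c "
from cell import env
print(env.job_done())"
```

```text
the job is handed in; nothing more can be done
None
```

I packed the jewel case and the small round box on their own piles, each pushed against the far wall, and handed the job in at about 38 s. Each one was felt down to its pile (contact at about 30 mm and 40 mm above the table). Readings stayed under about 10 N down onto the piles and 6 N against the wall.

| Last check (top camera, pile frame) | x | y | Tilt | Out of line |
|---|---|---|---|---|
| Jewel case | -61 mm | within about 1.3 mm | below 0.005 rad | about 0.003 rad |
| Round box | -31 mm | -0.9 mm | about 0.01 rad | not applicable |

- **Left alone:** The stand measured within 1 mm of where it was, and the arm was clear of everything. In the last picture the arm hid the round casket and partly the square one, so I did not re-measure either. Neither had visibly moved when last seen clearly.
- **Checks that failed:** The first run of the final numeric check gave nonsense because my clean-up filter removed most of the noisy depth points. I repeated it without the filter, which gave the figures above. The caskets' measurement stopped with an error because the arm was in the way.
- **Small disagreement:** The carton floor read 8 mm in depth against the 5 mm given. It did not affect the result, as both heights were found by feel.

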